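# Sort greased baking tins into their trays

### The arm

A 6-joint arm with a two-finger parallel gripper is mounted at the origin on the work surface. World frame = base frame: x ahead of the robot, y to its left, z up, the work surface at z = 0. Lengths are in m, angles in rad, forces in N, time in s.
With the tool pointing down it reaches from about 0.35 to 0.975 m from the base axis. Payload 4.9 kg.
Tool frame: the origin (TCP) lies at the very end of the fingers, on their centre line; the grasp point (between the pads) lies 19 mm behind it (ctrl.tcp_to_grasp is the z of the grasp point in the tool frame, in m); z points along the fingers, y is the line along which they close (so a half turn about z gives the same grasp; the last joint's range is limited). The gripper opens to 85 mm and grips with 20 to 120 N. Pads are 22 mm wide; open, the fingers measure 114 mm over their backs; the gripper's body (76 mm by 85 mm) begins 54 mm behind the grasp point. The pads swing forward as they close: fully open they stand 13 mm farther back than shut.
Start: joints at [-1.261, 0.053, 1.613, -0, 1.476, -0.119], TCP at [0.26, -0.568, 0.231] pointing down, gripper open.
Joint ranges: [-3.01, 3.01], [-1.01, 2.22], [0.06, 2.58], [-1.02, 4.17], [0.09, 2.62], [-3.14, 3.14]. Speed limits (rad/s): [2.57, 2.57, 3.14, 3.14, 3.14, 3.14].

### API

Orientations are given as a rotation vector (axis times angle).
In Python, from station import ctrl, eyes, job, nets gives the robot as it stands. The module is installed in compiled form; this text tells all that it offers.
- The arm moves only by the tool jog_arm, never from a script. Its argument "commands" is one flat list of numbers, 7 for each row, row after row: the shift along the tool's x, y, z each as a share of 0.06 m, from -1 to 1, then the turn, a rotation vector about the tool's x, y, z each as a share of 0.1 rad, from -1 to 1, then the finger opening in mm, from 0 to 85.4. In form: [x, y, z, ax, ay, az, grip, x, y, z, ax, ay, az, grip, ...]. A call has 1 to 20 rows; each row shifts and turns the commanded pose from where the row before left it, along the tool's axes as they then stand; what a row does not reach is not made up. A row lasts 1/8 s, in which the tool goes at most 62.5 mm and 10.7 degrees, less where a joint would pass 70% of its speed; a pose out of reach is approached as far as the arm can. A call with a number of a shift or a turn outside -1 to 1 is refused whole. A call with a gripper value outside its range is refused whole. The fingers move at their own pace and stop on an object; "newtons" is the grip in N (left out, the last holds). Time passes only in rows, so rows that do not move let the fingers close. It gives the time, the measured TCP pose, the force, the opening and the grip force at its end, in the units of the state.
- ctrl.get_obs(): the state, without advancing time (a new reading comes with each control period).
- eyes.get_image(name): name is "side" or "top" or "wrist"; returns a dict with "image" (420x560x3 uint8, red, green, blue), "z_map" (420x560 float32, m along the optical axis (not along the pixel's ray), 0 where there is no reading), "K" (3x3 intrinsics, pixels), "cam_to_world" (4x4, takes a point from camera to world coordinates). Camera axes: x right, y up, looking along -z (the intrinsics and any distortion apply to the point x, -y, -z); pixel columns grow to the right and rows downward; lengths in m; the calibration is good to about 2 mm. The wrist camera is an equidistant fisheye: a pixel r from the principal point sees the ray r / f radians off the axis. A picture is of the moment at which its call begins.
- job.finish_job(): hands the job in; it is judged then, once.
Trained networks look in the newest picture that a camera, given by its name, has taken for a name from the list of things; names that differ only in an ending like _2 or _b are one class to them, and where a whole thing is asked for, a point or a joint stands for the part that bears it (a point fixed in the world has none). Each returns a list of dicts, best first, with "p" (0 to 1); they miss things now and then, are a little off and sometimes report something else, mostly with a low value. They report only what shows in the picture. A call takes as long as a camera call. They do not tell look-alikes from the thing itself.
- nets.silhouettes(camera, name): "mask" (420x560 bool, what is visible of it) and "bbox" ([left, top, right, bottom] in pixels, round what is visible of it).
The state is a dict: "t": time; "q": joint angles; "dq": joint speeds; "effort": joint torques, N m; "tool_pos": TCP position; "tool_rot": TCP orientation; "contact_force": force on the tool from outside, world axes, zero at the start; "wrist_torque": the same for the moment, N m; "opening": finger opening in m; "grip_force": force on a finger pad.
Only numpy, scipy, OpenCV 4.12 (cv2) and the standard library are available. Lean on these libraries where they do the work, as an engineer would, in place of code of your own. Each camera call takes 0.05 s, during which the arm holds its last target. There are 200 camera calls.

### The job

The greased baking tins have to be sorted into the two open-fronted wooden trays: slide both round tins side by side into the wide tray and the oblong loaf tin lengthways into the narrow tray, each fully inside with nothing sticking out of the open front. Keep the tins flat on the counter, do not lift them, and leave the jam pot, the ring cutter and the sugar shaker where they stand.

Things in the scene. Friction and masses are not known exactly. Their poses are not given: they have to be found in the camera images.
- round_tin_a: round dark-steel baking tin, one of two alike, open top: 86 mm across the rim, 82 mm at the base, 36 mm tall, wall and base 3 mm (inside 76 mm across at the base), about 150 g, slides freely. Wider than most grippers open, but fingertips put down inside it, shut or spread, can draw it along. Origin at the centre of its underside, z up; its yaw means nothing
- round_tin_b: round dark-steel baking tin, one of two alike, open top: 86 mm across the rim, 82 mm at the base, 36 mm tall, wall and base 3 mm (inside 76 mm across at the base), about 150 g, slides freely. Wider than most grippers open, but fingertips put down inside it, shut or spread, can draw it along. Origin at the centre of its underside, z up; its yaw means nothing
- loaf_tin: oblong dark-steel loaf tin, open top: 116 mm long (its x axis), 74 mm wide (y), 42 mm tall, wall and base 3 mm (inside 110 x 68 mm), about 200 g, slides freely; fingertips put down inside it can draw and turn it. Origin at the centre of its underside, z up; either end may go first
- wide_tray: fixed wooden tray, open on top and along its whole front (-x, towards the robot); back and side walls 12 mm thick, 30 mm high; no step at the mouth. Inside 200 mm wide (y), 112 mm deep (x). Origin on the counter at the centre of its footprint: mouth at x -62 mm, back wall's inner face at x +50, sides' inner faces at y -100 and +100. Left or right of the narrow tray
- narrow_tray: fixed wooden tray, open on top and along its whole front (-x, towards the robot); back and side walls 12 mm thick, 30 mm high; no step at the mouth. Inside 104 mm wide (y), 140 mm deep (x). Origin on the counter at the centre of its footprint: mouth at x -76 mm, back wall's inner face at x +64, sides' inner faces at y -52 and +52
- jam_pot: bystander: small jam pot with a brass lid, 42 mm across, 55 mm tall, standing between the two trays; origin at the centre of its underside
- cutter: bystander: steel ring cutter, 44 mm across, 30 mm tall, standing on the robot side of the counter, ahead-left of the robot; origin at the centre of its underside
- shaker: bystander: aluminium sugar shaker, 52 mm across, 118 mm tall, standing well to the left (+y); origin at the centre of its underside
Things that resemble listed ones, but are neither listed nor needed, are in the scene too. Leave any orange look-alike of the round_tin_a alone.

How it is judged:
By the outcome, as a careful person would: the job done as asked, in the order asked, and still so for the second after the job is handed in, with the robot touching nothing.
It also fails if it takes over 72 s, if anything falls off the work surface, if the arm or the gripper's body presses on something with over 40 N, if the wrist force passes 120 N, or if a joint passes its speed limit or range.

## Working session

There is one attempt and no reset: what is moved stays moved. The work goes in short steps, Python scripts to look and compute and a tool call to move; the robot and the scene stay as the last step left them, time stands still between calls to the robot, and variables do not carry over. Pictures are saved under pics/ and viewed, at most 10 in all, crops included, and the job is handed in when it is done.

Besides the shell and the picture viewer there is one more tool, called after ">>>" as name(argument=value, ...) on one line, values as JSON. jog_arm: Moves the arm, as the interface text tells. Shift numbers are shares of 0.06 m and turn numbers shares of 0.1 rad, none past 1 either way. Its arguments: {"type":"object","properties":{"commands":{"type":"array","items":{"type":"number"}},"newtons":{"type":"number"}},"required":["commands"]}

```bash
mkdir -p pics
cat > h.py <<'E'
import numpy as np, cv2
from station import ctrl, eyes, job, nets
def pts(d):
    z=d["z_map"];K=d["K"];v,u=np.indices(z.shape)
    P=np.stack([(u-K[0,2])/K[0,0]*z,-(v-K[1,2])/K[1,1]*z,-z,np.ones_like(z)],-1)
    return (P@d["cam_to_world"].T)[...,:3]
E
python3 - <<'E'
from h import *
o=ctrl.get_obs();print(o["t"],o["tool_pos"],o["tool_rot"],o["contact_force"])
for c in("top","side"):
    d=eyes.get_image(c);cv2.imwrite(f"pics/{c}.png",d["image"][...,::-1]);W=pts(d)
    for n in("round_tin_a","loaf_tin","wide_tray","narrow_tray","jam_pot","cutter","shaker"):
        for r in nets.silhouettes(c,n)[:4]:
            if r["p"]<.2: continue
            P=W[r["mask"]&(d["z_map"]>0)]
            col=d["image"][r["mask"]].mean(0).astype(int)
            print(c,n,round(r["p"],2),r["bbox"],col,"lo",np.percentile(P,1,0).round(3),"hi",np.percentile(P,99,0).round(3)) if len(P) else 0
E
```

```text
0.0 [ 0.25966716 -0.56781608  0.2300598 ] [-3.06762580e+00 -6.67938530e-01  3.06906764e-04] [-0.22527337  0.3212295  -0.11780195]
top round_tin_a 0.87 [188.9, 237.4, 216.3, 270.6] [33 34 37] lo [ 0.369  0.247 -0.003] hi [0.449 0.327 0.04 ]
top round_tin_a 0.81 [388.2, 223.4, 421.1, 253.3] [34 36 38] lo [ 0.394 -0.314 -0.003] hi [ 0.475 -0.231  0.04 ]
top round_tin_a 0.79 [414.6, 271.2, 447.5, 304.2] [127  58  19] lo [ 0.256 -0.374 -0.003] hi [ 0.335 -0.292  0.04 ]
top loaf_tin 0.65 [298.8, 207.0, 327.8, 251.7] [33 35 38] lo [ 0.41  -0.051 -0.002] hi [0.527 0.026 0.046]
top wide_tray 0.84 [319.7, 143.8, 400.9, 192.0] [91 74 50] lo [ 0.582 -0.276 -0.005] hi [ 0.717 -0.054  0.035]
top narrow_tray 0.61 [222.9, 146.2, 273.0, 203.2] [89 72 48] lo [ 0.576  0.093 -0.004] hi [0.73  0.227 0.036]
top narrow_tray 0.39 [385.2, 222.4, 420.8, 251.4] [33 34 37] lo [ 0.394 -0.313 -0.002] hi [ 0.475 -0.231  0.04 ]
top cutter 0.4 [247.6, 252.7, 263.6, 269.5] [72 75 74] lo [ 0.374  0.136 -0.003] hi [0.409 0.172 0.035]
top shaker 0.86 [137.7, 205.1, 161.2, 232.8] [80 82 81] lo [0.487 0.418 0.004] hi [0.5
[... 660 characters left out ...]
 -0.004] hi [ 0.738 -0.044  0.03 ]
side narrow_tray 0.73 [167.6, 201.6, 243.0, 258.6] [131  99  62] lo [ 0.573  0.098 -0.004] hi [0.729 0.236 0.031]
side narrow_tray 0.52 [216.1, 139.3, 279.1, 188.6] [132 103  68] lo [ 0.58  -0.276 -0.005] hi [ 0.725 -0.044  0.03 ]
side jam_pot 0.5 [224.6, 178.0, 240.0, 202.5] [153 137 103] lo [ 0.621 -0.034 -0.001] hi [0.661 0.026 0.056]
side cutter 0.61 [296.0, 238.1, 318.0, 255.5] [114 112 111] lo [ 0.361  0.102 -0.003] hi [0.402 0.176 0.031]
side shaker 0.81 [196.0, 294.7, 224.1, 344.6] [145 145 140] lo [0.485 0.432 0.002] hi [0.529 0.472 0.116]
side shaker 0.4 [213.4, 136.7, 279.1, 189.2] [132 102  67] lo [ 0.579 -0.273 -0.004] hi [ 0.719 -0.045  0.03 ]
```

View pics/top.png

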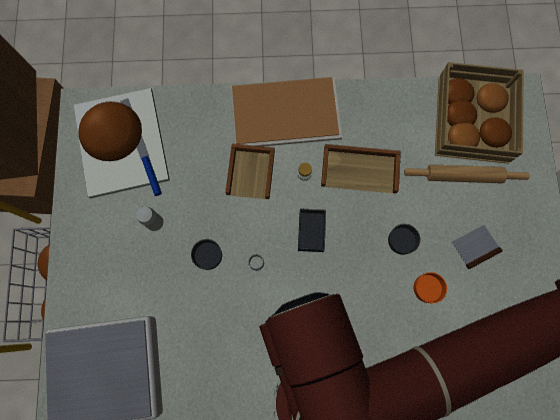

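View pics/side.png

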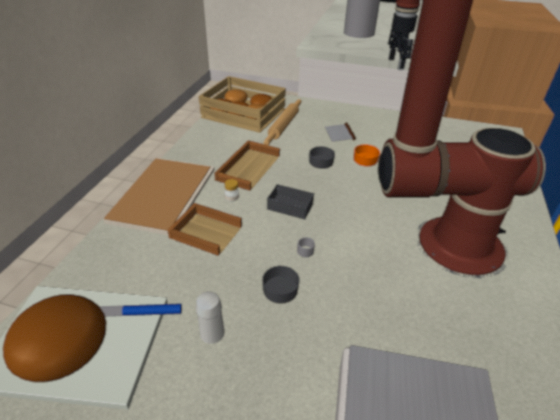

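The top view shows dark round tins at (206,254) and (404,239), with the orange look-alike at (430,288), which stays put. The other things that could be mistaken for a target are the steel cutter ring at (256,262) and the dough scraper at (477,246). The loaf tin is at (312,230), the narrow tray at (250,171), the wide tray at (361,168) and the jam pot at (305,170). I'll take the two dark tins, fit the poses and check with one crop.

```bash
cat >> h.py <<'E'
def poses(c="top",names=("round_tin_a","loaf_tin","wide_tray","narrow_tray","jam_pot","cutter")):
    d=eyes.get_image(c);W=pts(d)
    for n in names:
        for r in nets.silhouettes(c,n)[:3]:
            if r["p"]<.3: continue
            m=cv2.dilate(r["mask"].astype(np.uint8),np.ones((3,3)))>0
            P=W[m&(d["z_map"]>0)];h=P[:,2].max();P=P[(P[:,2]>.017)]
            if len(P)<5: continue
            (x,y),s,a=cv2.minAreaRect((P[:,:2]*1000).astype(np.float32))
            print(c,n,round(r["p"],2),"ctr",round(x),round(y),"size",np.round(s),"ang",round(a,1),"zmax",h.round(3))
    return d
E
python3 - <<'E'
from h import *
d=poses(); poses("side")
cv2.imwrite("pics/crop.png",cv2.resize(d["image"][130:310,180:460,::-1],None,fx=2.8,fy=2.8,interpolation=2))
E
```

```text
top round_tin_a 0.95 ctr 296 -334 size [85. 83.] ang 86.7 zmax 0.044
top round_tin_a 0.66 ctr 434 -273 size [84. 84.] ang 89.6 zmax 0.043
top loaf_tin 0.6 ctr 469 -12 size [ 74. 117.] ang 85.3 zmax 0.049
top wide_tray 0.75 ctr 652 -166 size [225. 127.] ang 82.6 zmax 0.04
top narrow_tray 0.97 ctr 657 160 size [129. 160.] ang 82.4 zmax 0.038
top jam_pot 0.69 ctr 642 1 size [39. 39.] ang 27.5 zmax 0.062
top jam_pot 0.57 ctr 652 -166 size [225. 127.] ang 82.6 zmax 0.04
top cutter 0.66 ctr 396 163 size [ 6. 26.] ang 47.0 zmax 0.033
side round_tin_a 0.95 ctr 432 -267 size [82. 92.] ang 13.0 zmax 0.037
side round_tin_a 0.87 ctr 272 -159 size [ 82. 433.] ang 7.4 zmax 0.256
side round_tin_a 0.67 ctr 407 292 size [84. 86.] ang 22.9 zmax 0.038
side loaf_tin 0.62 ctr 467 -7 size [ 81. 117.] ang 85.3 zmax 0.043
side wide_tray 0.59 ctr 652 -143 size [291. 126.] ang 83.2 zmax 0.054
side narrow_tray 0.56 ctr 657 163 size [132. 160.] ang 82.3 zmax 0.033
side narrow_tray 0.46 ctr 407 292 size [84. 86.] ang 22.9 zmax 0.038
side jam_pot 0.69 ctr 648 -16 size [41. 88.] ang 16.7 zmax 0.056
side cutter 0.58 ctr 382 153 size [44. 43.] ang 59.2 zmax 0.031
```

View pics/crop.png

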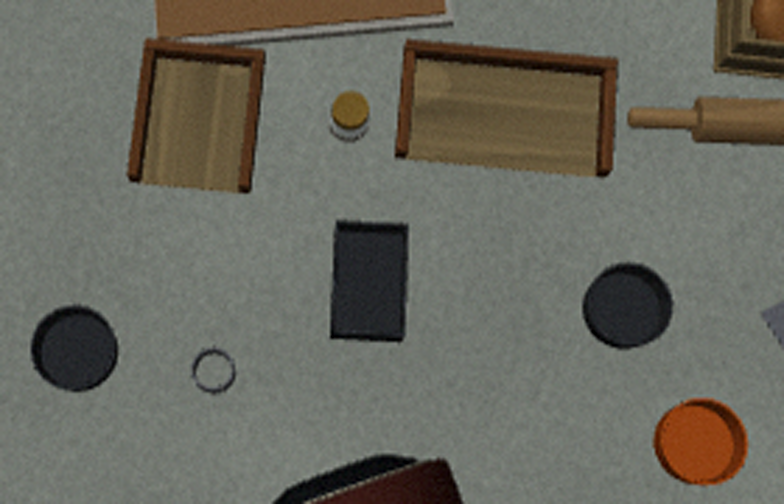

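>>> jog_arm(commands=[0,0,0,0,0,1,41,0,0,0,0,0,1,41,0,0,0,0,0,1,41,0,0,0,0,0,1,41,0,0,0,0,0,1,41,0,0,0,0,0,0.6,41,0.37,-0.88,0,0,0,0,41,0.37,-0.88,0,0,0,0,41,0.37,-0.88,0,0,0,0,41,0.37,-0.88,0,0,0,0,41,0.37,-0.88,0,0,0,0,41,0.37,-0.88,0,0,0,0,41,0,0,0.9,0,0,0,41,0,0,0.9,0,0,0,41,0,0,0,0,0,0,41], newtons=20)

```text
t: 3.38
tool_pos: [0.4305, -0.269, 0.1185]
tool_rot: [-3.129, 0.205, 0.013]
contact_force: [0.2, 0.3, 0.4]
opening: 0.0407
grip_force: 0.0
```

```bash
cat >> h.py <<'E'
def wpts(d):
    z=d["z_map"];K=d["K"];v,u=np.indices(z.shape)
    a=(u-K[0,2])/K[0,0];b=(v-K[1,2])/K[1,1];r=np.hypot(a,b)+1e-9;t=np.tan(r)/r
    P=np.stack([a*t*z,-b*t*z,-z,np.ones_like(z)],-1)
    return (P@d["cam_to_world"].T)[...,:3]
def wfit(names):
    d=eyes.get_image("wrist");W=wpts(d)
    for n in names:
        for r in nets.silhouettes("wrist",n)[:3]:
            if r["p"]<.3: continue
            P=W[r["mask"]&(d["z_map"]>0)];P=P[(P[:,2]>.02)&(P[:,2]<.06)]
            if len(P)<5: continue
            (x,y),s,a=cv2.minAreaRect((P[:,:2]*1000).astype(np.float32))
            u=np.array([.9914,-.1308]);p=np.array([x,y])
            print("wrist",n,round(r["p"],2),r["bbox"],"ctr",round(x),round(y),"s,w",(p@u).round(),(-p@np.array([.1308,.9914])).round(),"size",np.round(s),"ang",round(a,1))
    tp=ctrl.get_obs()["tool_pos"][:2]*1000;print("tcp",tp.round(),"s,w",(tp@u).round(),(-tp@np.array([.1308,.9914])).round())
    return d
E
python3 - <<'E'
from h import *
d=wfit(["round_tin_a","loaf_tin","wide_tray"]);cv2.imwrite("pics/w1.png",d["image"][...,::-1])
E
```

```text
wrist round_tin_a 0.72 [226.1, 147.6, 342.4, 264.1] ctr 433 -270 s,w 464.0 211.0 size [84. 85.] ang 72.4
wrist loaf_tin 0.93 [0.0, 143.5, 74.3, 267.6] ctr 468 -11 s,w 465.0 -51.0 size [ 77. 116.] ang 84.7
wrist wide_tray 0.94 [13.9, 0.0, 259.8, 62.3] ctr 619 -159 s,w 635.0 77.0 size [224.  63.] ang 82.4
tcp [ 435. -273.] s,w 467.0 214.0
```

View pics/w1.png

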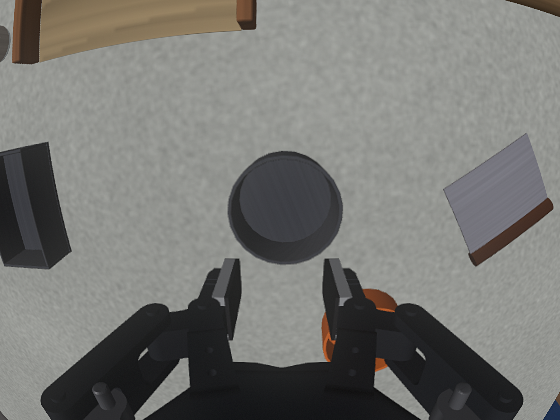

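The wrist view shows the dark tin at (285,207), directly ahead of the fingers. The orange one is apart from it at (365,330). Position agrees within 3 mm, so I'll descend.

>>> jog_arm(commands=[-0.03,-0.03,0.8,0,0,0,41,0,0,0.5,0,0,0,41,0,0,0.3,0,0,0,41,0,0,0.2,0,0,0,41,0,0,0,0,0,0,41])

```text
t: 4.2
tool_pos: [0.4321, -0.2701, 0.0156]
tool_rot: [3.135, -0.206, 0.0]
contact_force: [0.7, -0.1, 0.4]
opening: 0.0412
grip_force: 0.0
```

>>> jog_arm(commands=[0,0,0.07,0,0,0,41,0,0,0,0,0,0,50,0,0,0,0,0,0,50,0,0,0,0,0,0,50], newtons=20)

```text
t: 4.7
tool_pos: [0.4321, -0.27, 0.0115]
tool_rot: [3.134, -0.206, 0.001]
contact_force: [0.1, -0.7, 0.2]
opening: 0.05
grip_force: 4.7
```

>>> jog_arm(commands=[0.2,-0.2,0,0,0,0,50,0.33,-0.34,0,0,0,0,50,0.33,-0.34,0,0,0,0,50,0.33,-0.34,0,0,0,0,50,0.14,-0.16,0,0,0,0,50,0.3,0,0,0,0,0,50,0.33,0,0,0,0,0,50,0.33,0,0,0,0,0,50,0.33,0,0,0,0,0,50,0.33,0,0,0,0,0,50,0.2,0,0,0,0,0,50,0.1,0,0,0,0,0,50,0,0,0,0,0,0,50])

```text
t: 6.32
tool_pos: [0.6365, -0.2132, 0.0111]
tool_rot: [3.135, -0.206, 0.002]
contact_force: [0.4, 0.3, 1.5]
opening: 0.05
grip_force: 5.4
```

Run:
```python
from h import *
d=wfit(["round_tin_a","wide_tray"]);cv2.imwrite("pics/w2.png",d["image"][...,::-1])
o=ctrl.get_obs();print(o["t"],o["tool_pos"],o["contact_force"])
```

```text
wrist round_tin_a 0.95 [186.8, 186.5, 381.5, 367.0] ctr 637 -215 s,w 660.0 130.0 size [86. 81.] ang 15.3
wrist wide_tray 0.71 [0.0, 130.5, 432.6, 371.2] ctr 650 -163 s,w 666.0 77.0 size [225. 124.] ang 82.6
wrist wide_tray 0.57 [183.3, 185.5, 378.5, 368.0] ctr 639 -211 s,w 661.0 125.0 size [80. 84.] ang 61.8
tcp [ 636. -213.] s,w 658.0 128.0
6.475 [ 0.63605576 -0.21313646  0.01115288] [ 1.66621352 -0.00271777 -0.19879002]
```

View pics/w2.png

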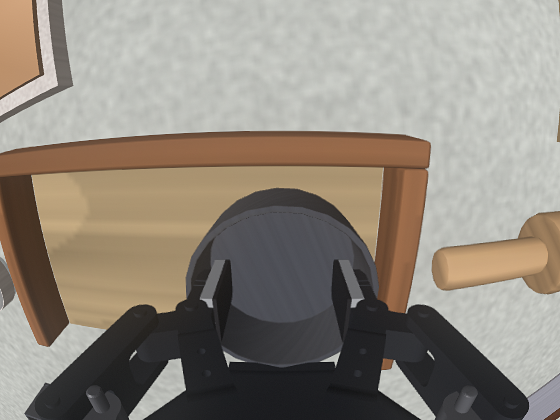

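The tin sits snugly on the fingers at (283,275), inside the tray. I'll nudge it forward, release it, and go to the loaf tin.

>>> jog_arm(commands=[0.1,0,0,0,0,0,50,0,0,0,0,0,0,40,0,0,0,0,0,0,38,0,0,0,0,0,0,38,0,0,-0.4,0,0,0,38,0,0,-0.9,0,0,0,38,-0.3,-0.4,-0.4,0,0,0,38,-0.53,-0.6,0,0,0,0,38,-0.53,-0.6,0,0,0,0,38,-0.53,-0.6,0,0,0,0,38,-0.53,-0.6,0,0,0,0,38,-0.25,-0.25,0,0,0,-0.5,38,0,0,0,0,0,0,38])

```text
t: 8.1
tool_pos: [0.5072, -0.0111, 0.1143]
tool_rot: [3.138, -0.124, 0.004]
contact_force: [0.7, -0.7, -0.5]
opening: 0.038
grip_force: 0.0
```

Run:
```python
from h import *
d=wfit(["round_tin_a","loaf_tin","wide_tray","narrow_tray"])
o=ctrl.get_obs();print(o["t"],o["tool_pos"],o["tool_rot"],o["contact_force"])
```

```text
wrist round_tin_a 0.83 [0.0, 272.0, 68.2, 348.9] ctr 408 289 s,w 367.0 -340.0 size [85. 85.] ang 48.8
wrist round_tin_a 0.7 [457.9, 0.0, 554.8, 92.5] ctr 640 -217 s,w 663.0 131.0 size [95. 84.] ang 84.4
wrist round_tin_a 0.67 [507.9, 313.7, 558.8, 379.0] ctr 295 -329 s,w 336.0 288.0 size [86. 83.] ang 12.7
wrist loaf_tin 0.97 [234.1, 183.2, 337.8, 329.6] ctr 468 -10 s,w 465.0 -52.0 size [ 75. 116.] ang 85.1
wrist narrow_tray 0.75 [8.1, 0.6, 138.3, 153.5] ctr 649 163 s,w 623.0 -246.0 size [130. 146.] ang 81.9
tcp [508. -13.] s,w 505.0 -54.0
8.35 [ 0.50787636 -0.01256972  0.11347799] [ 3.13863171e+00 -1.29680520e-01  1.01160930e-03] [ 0.00079093 -0.14020529  0.58460206]
```

>>> jog_arm(commands=[0,0,0.7,0,0,0,38,0,0,0.5,0,0,0,38,0,0,0.3,0,0,0,38,0,0,0.2,0,0,0,38,0,0,0,0,0,0,46,0,0,0,0,0,0,46,0,0,0,0,0,0,46], newtons=20)

```text
t: 9.22
tool_pos: [0.5075, -0.0115, 0.0117]
tool_rot: [-3.139, 0.127, -0.002]
contact_force: [0.1, -0.1, -2.5]
opening: 0.0406
grip_force: 20.9
```

>>> jog_arm(commands=[0.15,0,0,0,0,0.5,46,0,-0.2,0,0,0,0,46,0,-0.4,0,0,0,0,46,0,-0.4,0,0,0,0,46,0,-0.4,0,0,0,0,46,0,-0.4,0,0,0,0,46,0,-0.4,0,0,0,0,46,0,-0.4,0,0,0,0,46,0,-0.4,0,0,0,0,46,0,-0.2,0,0,0,0,46,0,0,0,0,0,0,46])

```text
t: 10.6
tool_pos: [0.5409, 0.1788, 0.0112]
tool_rot: [3.135, -0.203, -0.0]
contact_force: [-0.2, -0.0, -2.1]
opening: 0.0404
grip_force: 20.9
```

Run:
```python
from h import *
d=wfit(["round_tin_a","loaf_tin","narrow_tray"]);poses("side",["loaf_tin","narrow_tray"])
o=ctrl.get_obs();print(o["t"],o["tool_pos"],o["contact_force"])
```

```text
wrist round_tin_a 0.84 [131.5, 385.9, 182.5, 420.0] ctr 450 282 s,w 409.0 -338.0 size [15.  4.] ang 83.7
wrist loaf_tin 0.97 [188.6, 230.8, 372.6, 364.9] ctr 545 179 s,w 517.0 -249.0 size [74. 32.] ang 83.4
wrist narrow_tray 0.87 [132.3, 0.2, 446.4, 214.6] ctr 624 167 s,w 597.0 -247.0 size [128.  93.] ang 82.2
tcp [541. 177.] s,w 513.0 -247.0
side loaf_tin 0.9 ctr 501 191 size [ 92. 115.] ang 82.9 zmax 0.067
side narrow_tray 0.7 ctr 639 167 size [132. 199.] ang 81.8 zmax 0.131
10.95 [0.54109066 0.17748577 0.01108022] [-0.35554758  0.28404861 -2.43889542]
```

>>> jog_arm(commands=[0.2,0.03,0,0,0,0,46,0.33,0,0,0,0,0,46,0.33,0,0,0,0,0,46,0.33,0,0,0,0,0,46,0.33,0,0,0,0,0,46,0.33,0,0,0,0,0,46,0.33,0,0,0,0,0,46,0.2,0,0,0,0,0,46,0.1,0,0,0,0,0,46,0,0,0,0,0,0,46])

```text
t: 12.2
tool_pos: [0.6885, 0.1567, 0.011]
tool_rot: [3.135, -0.206, -0.0]
contact_force: [0.0, 0.1, -1.7]
opening: 0.0406
grip_force: 20.9
```

Run:
```python
from h import *
d=wfit(["loaf_tin","narrow_tray"]);d=poses("side",["loaf_tin","narrow_tray"])
o=ctrl.get_obs();print(o["t"],o["tool_pos"],o["contact_force"])
```

```text
wrist loaf_tin 0.62 [187.4, 234.7, 371.9, 368.4] ctr 692 157 s,w 666.0 -246.0 size [74. 32.] ang 83.2
wrist narrow_tray 0.91 [133.5, 190.8, 430.0, 395.5] ctr 670 160 s,w 644.0 -246.0 size [128. 118.] ang 82.4
wrist narrow_tray 0.71 [494.3, 262.1, 559.0, 354.2] ctr 645 8 s,w 638.0 -92.0 size [32. 41.] ang 75.2
tcp [688. 157.] s,w 661.0 -246.0
side loaf_tin 0.95 ctr 652 164 size [114. 134.] ang 82.3 zmax 0.062
side narrow_tray 0.63 ctr 657 163 size [133. 165.] ang 82.5 zmax 0.062
12.5 [0.6879514  0.15697024 0.0111001 ] [-0.925221   -0.23187545 -1.80363215]
```

>>> jog_arm(commands=[0,0,0,0,0,0,36,0,0,0,0,0,0,36,0,0,0,0,0,0,36,0,0,-0.3,0,0,0,36,0,0,-0.9,0,0,0,36,-0.3,-0.1,-0.5,0,0,0,38,-0.8,-0.25,0,0,0,0,38,-0.8,-0.25,0,0,0,0,38,-0.8,-0.25,0,0,0,0,38,-0.8,-0.25,0,0,0,0,38,-0.8,-0.25,0,0,0,0,38,-0.6,-0.22,0,0,0,0,38,0,0,0,0,0,0,38])

```text
t: 14.12
tool_pos: [0.4078, 0.2897, 0.1144]
tool_rot: [-3.134, 0.201, -0.002]
contact_force: [0.2, 0.7, -0.3]
opening: 0.0384
grip_force: 0.0
```

Run:
```python
from h import *
d=wfit(["round_tin_a","cutter","narrow_tray"]);poses("top",["loaf_tin","round_tin_a","narrow_tray"])
o=ctrl.get_obs();print(o["t"],o["tool_pos"],o["tool_rot"])
```

```text
wrist round_tin_a 0.6 [221.2, 155.9, 340.8, 274.3] ctr 409 290 s,w 367.0 -341.0 size [85. 85.] ang 8.9
wrist cutter 0.63 [416.4, 189.3, 476.6, 249.7] ctr 383 152 s,w 360.0 -201.0 size [43. 43.] ang 4.5
tcp [410. 289.] s,w 369.0 -340.0
top loaf_tin 0.55 ctr 656 159 size [ 74. 129.] ang 83.2 zmax 0.05
top round_tin_a 0.86 ctr 296 -333 size [85. 82.] ang 88.9 zmax 0.043
top round_tin_a 0.69 ctr 643 -215 size [85. 85.] ang 39.2 zmax 0.043
top round_tin_a 0.68 ctr 379 267 size [131.  40.] ang 59.1 zmax 0.467
top narrow_tray 0.9 ctr 658 160 size [128. 161.] ang 82.2 zmax 0.05
14.525 [0.40997939 0.28829537 0.113199  ] [ 3.13468770e+00 -2.07851432e-01 -6.86821615e-06]
```

Aligned with tin A, so I'll descend and spread the fingers.

>>> jog_arm(commands=[-0.03,0,0.7,0,0,0,38,0,0,0.5,0,0,0,38,0,0,0.3,0,0,0,38,0,0,0.2,0,0,0,38,0,0,0,0,0,0,50,0,0,0,0,0,0,50,0,0,0,0,0,0,50], newtons=20)

```text
t: 15.4
tool_pos: [0.408, 0.2892, 0.0119]
tool_rot: [-3.134, 0.206, -0.002]
contact_force: [-0.3, 0.8, -2.4]
opening: 0.0497
grip_force: 7.2
```

>>> jog_arm(commands=[0.2,0,0,0,0,0,50,0.4,0,0,0,0,0,50,0.4,0,0,0,0,0,50,0.4,0,0,0,0,0,50,0.4,0,0,0,0,0,50,0,0.25,0,0,0,0,50,0,0.5,0,0,0,0,50,0,0.5,0,0,0,0,50,0,0.5,0,0,0,0,50,0,0.5,0,0,0,0,50,0,0.5,0,0,0,0,50,0,0.5,0,0,0,0,50,0,0.5,0,0,0,0,50,0,0.5,0,0,0,0,50,0,0.5,0,0,0,0,50,0,0.5,0,0,0,0,50,0,0.5,0,0,0,0,50,0,0.4,0,0,0,0,50,0,0,0,0,0,0,50])

```text
t: 17.77
tool_pos: [0.4657, -0.0923, 0.0112]
tool_rot: [3.135, -0.21, -0.0]
contact_force: [0.1, 0.0, -2.1]
opening: 0.0502
grip_force: 7.3
```

Run:
```python
from h import *
d=wfit(["round_tin_a","wide_tray"]);cv2.imwrite("pics/w3.png",d["image"][...,::-1])
o=ctrl.get_obs();print(o["t"],o["tool_pos"],o["contact_force"])
```

```text
wrist round_tin_a 0.92 [521.6, 343.8, 558.6, 419.6] ctr 285 -313 s,w 324.0 272.0 size [87. 44.] ang 27.5
wrist round_tin_a 0.67 [183.1, 187.2, 379.4, 368.6] ctr 468 -90 s,w 476.0 28.0 size [81. 85.] ang 59.2
wrist wide_tray 0.82 [130.3, 0.0, 560.0, 51.7] ctr 590 -152 s,w 605.0 73.0 size [213.  23.] ang 88.8
tcp [466. -91.] s,w 474.0 29.0
17.925 [ 0.46589861 -0.09054297  0.01098602] [ 0.09028656 -0.52674424 -2.11787531]
```

View pics/w3.png

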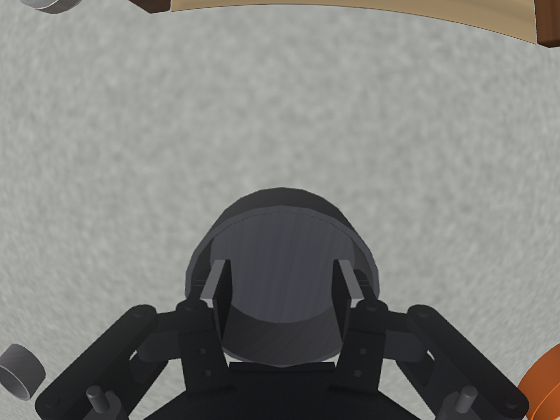

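Tin A is held at (283,277), in line with the tray mouth above. I'll slide it in, release it and retreat.

>>> jog_arm(commands=[0.2,0.03,0,0,0,0,50,0.35,0,0,0,0,0,50,0.35,0,0,0,0,0,50,0.35,0,0,0,0,0,50,0.35,0,0,0,0,0,50,0.35,0,0,0,0,0,50,0.35,0,0,0,0,0,50,0.35,0,0,0,0,0,50,0.3,0,0,0,0,0,50,0.2,0,0,0,0,0,50,0.05,0,0,0,0,0,50,0,0,0,0,0,0,50,0,0,0,0,0,0,38,0,0,0,0,0,0,38,0,0,0,0,0,0,38,0,0,-0.4,0,0,0,38,0,0,-0.9,0,0,0,38,-0.3,0,-0.9,0,0,0,38,-0.9,0,-0.5,0,0,0,38,-0.9,0,0,0,0,0,38])

```text
t: 20.42
tool_pos: [0.5324, -0.1021, 0.1776]
tool_rot: [3.133, -0.206, 0.012]
contact_force: [0.1, -0.1, 1.1]
opening: 0.0379
grip_force: 0.0
```

>>> jog_arm(commands=[-0.9,0,0,0,0,0,38,-0.9,0,0,0,0,0,38,0,0,0,0,0,0,38])

```text
t: 20.8
tool_pos: [0.4212, -0.0865, 0.172]
tool_rot: [-3.135, 0.207, 0.001]
contact_force: [-0.6, 0.2, 0.1]
opening: 0.038
grip_force: 0.0
```

Run:
```python
from h import *
d=poses();cv2.imwrite("pics/end.png",cv2.resize(d["image"][130:310,130:460,::-1],None,fx=2.4,fy=2.4,interpolation=2))
d=wfit(["round_tin_a","loaf_tin","wide_tray","narrow_tray"]);cv2.imwrite("pics/w4.png",d["image"][...,::-1])
o=ctrl.get_obs();print(o["t"],o["tool_pos"],o["contact_force"])
```

```text
top round_tin_a 0.72 ctr 644 -216 size [85. 87.] ang 24.1 zmax 0.045
top round_tin_a 0.68 ctr 296 -333 size [86. 83.] ang 88.4 zmax 0.042
top round_tin_a 0.57 ctr 661 -118 size [91. 85.] ang 16.4 zmax 0.042
top loaf_tin 0.62 ctr 656 159 size [ 75. 128.] ang 83.2 zmax 0.049
top wide_tray 0.57 ctr 582 -157 size [225. 267.] ang 82.9 zmax 0.478
top narrow_tray 0.74 ctr 658 160 size [129. 161.] ang 82.4 zmax 0.048
top jam_pot 0.5 ctr 642 0 size [41. 39.] ang 68.7 zmax 0.062
top cutter 0.61 ctr 400 158 size [ 6. 24.] ang 30.9 zmax 0.034
wrist round_tin_a 0.98 [461.7, 236.0, 529.5, 307.1] ctr 294 -331 s,w 335.0 289.0 size [87. 84.] ang 44.8
wrist loaf_tin 0.95 [2.2, 0.0, 62.5, 86.3] ctr 645 162 s,w 619.0 -245.0 size [106. 110.] ang 84.1
wrist wide_tray 0.94 [209.8, 0.0, 451.5, 29.5] ctr 599 -157 s,w 615.0 77.0 size [223.  26.] ang 83.1
wrist narrow_tray 0.72 [1.5, 0.0, 85.9, 103.3] ctr 640 159 s,w 613.0 -242.0 size [123. 127.] ang 81.8
tcp [425. -87.] s,w 432.0 31.0
21.4 [ 0.424628   -0.08737512  0.17297325] [-0.35635639 -0.34967811 -0.59693489]
```

View pics/end.png

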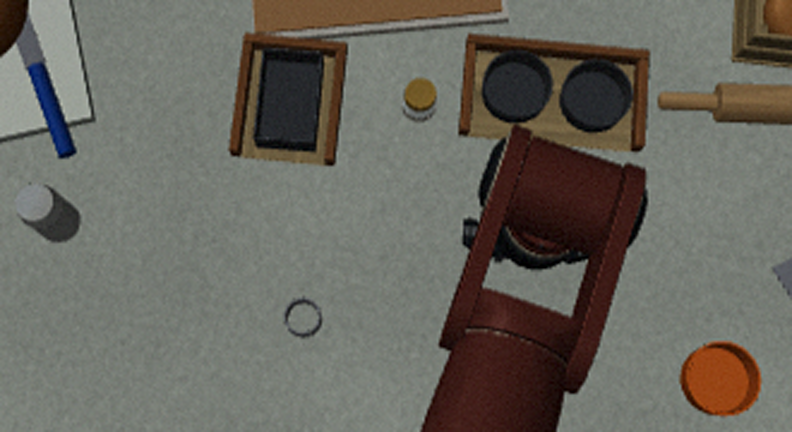

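View pics/w4.png

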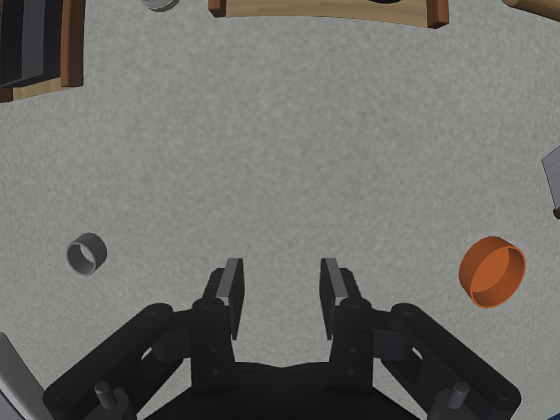

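The top crop shows both round tins side by side in the wide tray at (516,87) and (595,95), and the loaf tin in the narrow tray at (288,98). All three are clear of the tray fronts, the bystanders are in their original places and the gripper is clear.

```bash
python3 -c "
from station import job
print(job.finish_job())"
```

```text
the job is handed in; nothing more can be done
None
```

The job is handed in: both round tins are side by side in the wide tray and the loaf tin is lengthways in the narrow tray, all behind the open fronts, with the jam pot, cutter, shaker and orange tin untouched.

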